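# Seat the cover on the ultrasonic cleaner and start it

### The arm

A 7-joint arm with a two-finger parallel gripper is mounted at the origin on the work surface. World frame = base frame: x ahead of the robot, y to its left, z up, the work surface at z = 0. Lengths are in m, angles in rad, forces in N, time in s.
With the tool pointing down it reaches from about 0.4 to 0.85 m from the base axis. Payload 10.4 kg.
Tool frame: the origin (TCP) lies at the very end of the fingers, on their centre line; the grasp point (between the pads) lies 19 mm behind it; z points along the fingers, y is the line along which they close (so a half turn about z gives the same grasp; the last joint's range is limited). The gripper opens to 87 mm and grips with 3 to 60 N. Pads are 19 mm wide; open, the fingers measure 117 mm over their backs; the gripper's body (75 mm by 190 mm) begins 51 mm behind the grasp point.
Start: joints at [-1.33, 0.332, -0.065, 1.46, 0.022, 1.35, -0.088], TCP at [0.163, 0.603, 0.223] pointing down, gripper open.
Joint ranges: [-2.6, 2.6], [-0.5, 2.12], [-1.47, 1.34], [0.16, 2.42], [-1.27, 4.41], [0.06, 2.06], [-2.6, 2.6]. Speed limits (rad/s): [2.22, 2.22, 2.79, 2.79, 3.14, 3.14, 3.14].

### API

Orientations are given as a unit quaternion [x, y, z, w].
In Python, from bench import r gives the robot as it stands.
- The arm moves only by the shell command python3 -m crank 'ROWS' [FORCE]. ROWS is JSON, a list that holds one entry, the list of rows, each a list of 5 numbers: the shift along the tool's x, y, z in mm, then the turn about the tool's z in degrees, then the opening, from -1 (shut) to 1 (fully open). A call has 1 to 20 rows; each row is the pose to reach, as a shift and turn from the pose commanded when the call began, along the tool's axes at that moment; what a row does not reach only later rows make up. A row lasts 1/10 s, in which the tool goes at most 50 mm and 8.59 degrees, less where a joint would pass 70% of its speed; a pose out of reach is approached as far as the arm can. A call with a gripper value outside its range is refused whole. The fingers move at their own pace and stop on an object; FORCE is the grip in N (left out, the last holds). Time passes only in rows, so rows that repeat a pose let the fingers close. It gives the time, the measured TCP pose, the force, the opening and the grip force at its end, in the units of the state.
- r.read_state(): the state, without advancing time (a new reading comes with each control period).
- r.camera(name): name is "scene" or "side" or "wrist"; returns a dict with "image" (420x560x3 uint8, red, green, blue), "vfov" (degrees; the focal length in pixels is half the picture's height over the tangent of half this angle, whatever the lens; pixels are square), "cx", "cy" (the principal point, pixels), "k1" (the pictures are not rectified: a ray, as slopes to the right and down, at radius r is drawn at 1 + k1 r^2 times it, then the intrinsics apply), "eye" and "attitude" of the camera in the world. Camera axes: x right, y down, z forward; pixel columns grow to the right and rows downward; lengths in m; the calibration is good to about 2 mm. A picture is of the moment at which its call begins. There is no depth.
- r.close_job(): hands the job in; it is judged then, once.
The state is a dict: "time": time; "joint_positions": joint angles; "joint_vel": joint speeds; "joint_torque": joint torques, N m; "ee_pos": TCP position; "eef_rot": TCP orientation; "ft_force": force on the tool from outside, world axes, zero at the start; "torque": the same for the moment, N m; "width": finger opening in m; "grip_force": force on a finger pad.
Only numpy, scipy, OpenCV 4.12 (cv2) and the standard library are available. Lean on these libraries where they do the work, as an engineer would, in place of code of your own. Each camera call takes 0.05 s, during which the arm holds its last target. There are 200 camera calls.

### The job

The cover of the watchmaker's ultrasonic cleaner has been left lying off-centre on the rim of its round tank. Bring it over until it drops home and sits level all round, then press the start button on the cleaner's deck fully down and let it come up again. Leave the other things on the bench as they are.

Things in the scene. Friction and masses are not known exactly. Their poses are not given: they have to be found in the camera images.
- cleaner: Ultrasonic cleaner, white sides and steel deck, fixed to the bench. Origin on the tank's axis at bench level, z up. Housing: from 125 mm on its -x side (front with the controls, towards the robot) to 95 mm on the +x side (back), 100 mm to either side in y. Flat deck 80 mm above the bench.
- tank_mouth (a point): Centre of the mouth of the cleaner's round steel tank, at the height of the rim's top (100 mm above the bench). The rim is 98 mm across outside, 92 mm inside, and stands 20 mm above the cleaner's deck.
- cover: Loose round black plastic cover, no knob: flat flange 130 mm across, 5 mm thick; low dome on top (9 mm); below it a solid plug 87 mm across, 6 mm deep, that fits the mouth with 2.5 mm spare all round. Origin: on its axis at the flange's underside, z up; on tank_mouth when seated. At first the plug lies on the rim, 6 mm too high, 20-45 mm off towards the back. Pushed inwards it slides and drops in.
- start_top (a point): Centre of the top of the round start button (28 mm across, in a dark round housing), pointing up from the cleaner's deck at the front, on the -y side. On the +y side of it stands a narrower timer knob, which is fixed and is not to be used.
- start (a joint): Travel of the start button: 0 up, 0.006 m fully down; a spring returns it, about 5 N holds it fully down.
- cream_jar: Bystander: open glass jar, 68 mm across, 55 mm high, left (+y) of the cleaner. Origin at the centre of its underside.
- loupe: Bystander: black eyeglass loupe, 40 mm across, 34 mm high, left of the cleaner. Origin at the centre of its underside.
- movement_block: Bystander: wooden block 90 x 60 x 16 mm with a brass movement on top (26 mm high in all), right (-y) of the cleaner. Origin at the centre of its underside.
- screwdriver: Bystander: screwdriver 160 mm long, lying right of the cleaner.
Not all that is in view belongs to the job. What is meant by the cover is not brown, and is the smaller of those in its own colour.

How it is judged:
By the outcome, as a careful person would: the job done as asked, in the order asked, and still so for the second after the job is handed in, with the robot touching nothing.
It also fails if it takes over 42 s, if anything falls off the work surface, if the arm or the gripper's body presses on something with over 40 N, if the wrist force passes 120 N, or if a joint passes its speed limit or range.

## Working session

There is one attempt and no reset: what is moved stays moved. The work goes in short steps, Python scripts to look and compute and a shell command to move; the robot and the scene stay as the last step left them, time stands still between calls to the robot, and variables do not carry over. Pictures are saved under pics/ and viewed, at most 12 in all, crops included, and the job is handed in when it is done.

```bash
mkdir -p pics; cat > h.py <<'E'
import numpy as np, cv2
from bench import r
from scipy.spatial.transform import Rotation as R
def rot(a):
    a=np.array(a,float); return a if a.shape==(3,3) else R.from_quat(a).as_matrix()
def ray(c,u,v):
    f=210/np.tan(np.radians(c["vfov"])/2); K=np.array([[f,0,c["cx"]],[0,f,c["cy"]],[0,0,1]])
    p=cv2.undistortPoints(np.array([[[u,v]]],float),K,np.array([c["k1"],0,0,0,0.]))[0,0]
    # forward model is r*(1+k1 r^2): identical to the OpenCV one
    return np.array(c["eye"]),rot(c["attitude"])@np.array([p[0],p[1],1])
def plane(c,u,v,z):
    e,d=ray(c,u,v); return e+d*(z-e[2])/d[2]
def proj(c,P):
    f=210/np.tan(np.radians(c["vfov"])/2); q=rot(c["attitude"]).T@(np.array(P)-c["eye"]); q=q[:2]/q[2]
    return q*(1+c["k1"]*(q@q))*f+[c["cx"],c["cy"]]
E
python3 - <<'E'
from h import *
import pickle
for n in ("scene","side"):
    c=r.camera(n); pickle.dump(c,open(n+"0.pkl","wb")); cv2.imwrite(f"pics/{n}0.png",c["image"][:,:,::-1]); print(n,c["eye"],c["attitude"],c["vfov"],c["cx"],c["cy"],c["k1"])
s=r.read_state(); print(s["ee_pos"],s["eef_rot"],s["ft_force"],rot(s["eef_rot"]))
E
```

```text
scene [ 0.95156593 -0.14667336  0.77875297] [ 0.81326683  0.50638182 -0.14454636 -0.24754972] 53.54902556728273 275.161054641794 212.24009334872113 0.03220419934472644
side [ 0.47908581 -0.90121644  0.70900628] [ 0.88001454 -0.04311127  0.01758944 -0.4726589 ] 46.411403396627016 279.49084236565324 204.0896456654794 -0.14274576733766453
[0.1628674  0.60305749 0.22184483] [ 1.31495486e-01  9.91316570e-01 -6.25869408e-04 -5.47749843e-05] [0.40371004 0.15836276 0.24267492] [[-9.65417868e-01  2.60707240e-01 -2.73196703e-04]
 [ 2.60707377e-01  9.65417091e-01 -1.22646410e-03]
 [-5.59993049e-05 -1.25527476e-03 -9.99999211e-01]]
```

View pics/scene0.png

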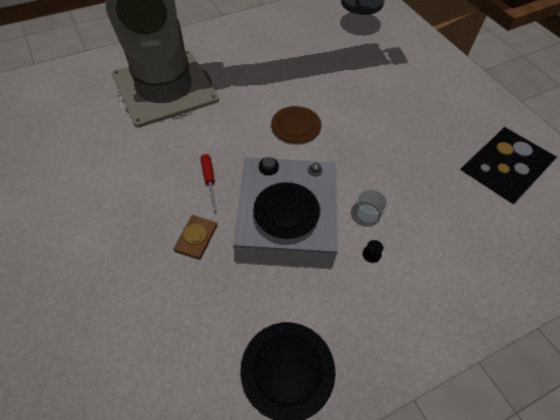

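View pics/side0.png

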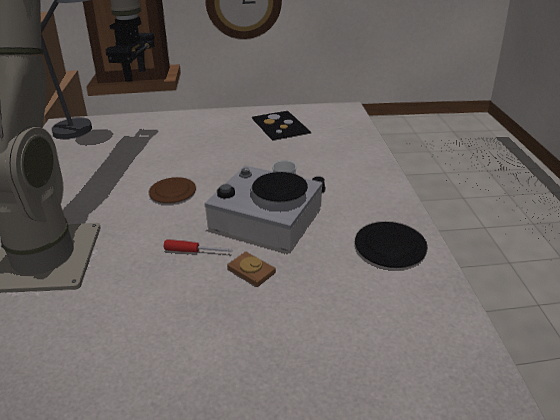

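Scene view: the cover (black, on the tank) is at about (287,210), the start button at (269,165) and the knob at (315,168). The larger black disc at (288,370) and the brown one at (297,124) are decoys. The side view agrees, with the cover at (280,188) and the button at (226,191).

```bash
python3 - <<'E'
from h import *
import pickle
S=pickle.load(open("scene0.pkl","rb")); D=pickle.load(open("side0.pkl","rb"))
def dark(c,u,v,w,t=60):
    g=cv2.cvtColor(c["image"],cv2.COLOR_RGB2GRAY); m=(g<t).astype(np.uint8)
    n,l,st,ce=cv2.connectedComponentsWithStats(m); k=l[v,u]; mm=(l==k).astype(np.uint8)
    return max(cv2.findContours(mm,0,cv2.CHAIN_APPROX_NONE)[0],key=len)[:,0,:],st[k]
for nm,c,u,v in(("S",S,287,208),("D",D,280,188)):
    q,st=dark(c,u,v,0); print(nm,st)
    P=np.array([plane(c,a,b,.111)[:2] for a,b in q]).astype(np.float32)
    print("cover",cv2.minEnclosingCircle(P),cv2.fitEllipse(P))
for nm,c,u,v in(("S",S,269,165),("D",D,226,191)):
    print("btn",nm,[plane(c,u,v,z).round(4) for z in (.08,.1,.11)])
e1,d1=ray(S,269,163);e2,d2=ray(D,226,189)
d1/=np.linalg.norm(d1);d2/=np.linalg.norm(d2)
t=np.linalg.lstsq(np.c_[d1,-d2],e2-e1,rcond=None)[0];print("tri",e1+t[0]*d1,e2+t[1]*d2)
for k in[(243,158),(337,161),(336,250),(236,247)]: print("corner S",plane(S,*k,.08).round(4))
for k in[(248,166),(323,182),(296,222),(208,203)]: print("corner D",plane(D,*k,.08).round(4))
for nm,c,a in(("S",S,(220,140,140,140)),("D",D,(195,150,150,110))):
    x,y,w,h=a; cv2.imwrite(f"pics/{nm}c.png",cv2.resize(c["image"][y:y+h,x:x+w,::-1],None,fx=4,fy=4,interpolation=cv2.INTER_CUBIC))
E
```

```text
S [ 253  182   67   62 3284]
cover ((0.5702376365661621, 0.07711262255907059), 0.07127576321363449) ((0.5699796080589294, 0.07782099395990372), (0.12731711566448212, 0.14126074314117432), 53.29134750366211)
D [ 250  172   58   37 1396]
cover ((0.5617936253547668, 0.058125704526901245), 0.08338195830583572) ((0.56203293800354, 0.06318610906600952), (0.13337700068950653, 0.1570342630147934), 173.890869140625)
btn S [array([0.4297, 0.1102, 0.08  ]), array([0.4447, 0.1028, 0.1   ]), array([0.4521, 0.0992, 0.11  ])]
btn D [array([0.4367, 0.1153, 0.08  ]), array([0.4381, 0.083 , 0.1   ]), array([0.4388, 0.0668, 0.11  ])]
tri [0.43498434 0.10757631 0.09368961] [0.437507   0.10620103 0.09127695]
corner S [0.3872 0.0675 0.08  ]
corner S [0.4842 0.2493 0.08  ]
corner S [0.6726 0.1334 0.08  ]
corner S [ 0.5836 -0.0346  0.08  ]
corner D [0.4949 0.2342 0.08  ]
corner D [0.6778 0.1316 0.08  ]
corner D [ 0.5903 -0.0309  0.08  ]
corner D [0.3944 0.0666 0.08  ]
```

View pics/Sc.png

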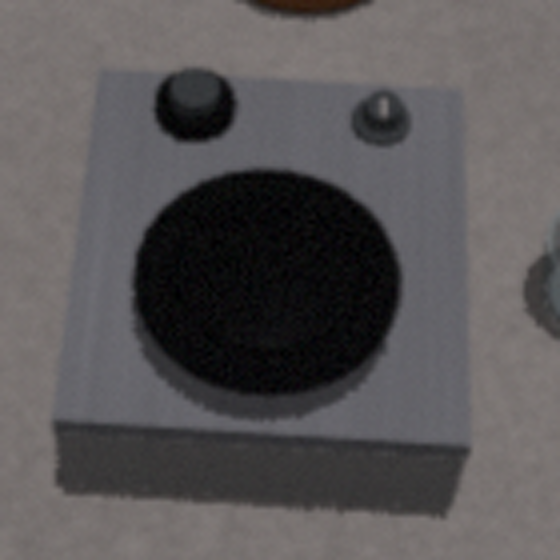

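The crop shows the button cap at crop (193,90), the knob at (382,105) and the cover centred near (268,280). From the corners, the cleaner's yaw is about -29° with the tank near (0.548,0.095), and the cover sits about 25 mm towards the back. I'll hover behind the cover, fork aligned, and take a close look.

```bash
python3 -m crank '[[[-585,-415,-40,14.4,0.38],[-585,-415,-40,14.4,0.38],[-585,-415,-40,14.4,0.38],[-585,-415,-40,14.4,0.38],[-585,-415,-40,14.4,0.38],[-585,-415,-40,14.4,0.38],[-585,-415,-40,14.4,0.38],[-585,-415,-40,14.4,0.38],[-585,-415,-40,14.4,0.38],[-585,-415,-40,14.4,0.38],[-585,-415,-40,14.4,0.38],[-585,-415,-40,14.4,0.38],[-585,-415,-40,14.4,0.38],[-585,-415,-40,14.4,0.38],[-585,-415,-40,14.4,0.38],[-585,-415,-40,14.4,0.38],[-585,-415,-40,14.4,0.38]]]' 20
python3 - <<'E'
from h import *
import pickle
c=r.camera("wrist"); pickle.dump(c,open("w1.pkl","wb")); cv2.imwrite("pics/w1.png",c["image"][:,:,::-1]); print(c["eye"],rot(c["attitude"]).round(3),c["vfov"])
s=r.read_state(); print(s["ee_pos"],rot(s["eef_rot"]).round(3),s["time"],s["width"])
E
```

```text
time: 1.8
ee_pos: [0.6192, 0.0505, 0.2619]
eef_rot: [0.255, 0.967, -0.0, -0.001]
ft_force: [0.7, 0.7, 0.4]
width: 0.06
grip_force: 0.0
[0.55919921 0.08603476 0.42518369] [[ 0.493  0.841  0.222]
 [ 0.87  -0.476 -0.126]
 [-0.     0.255 -0.967]] 70.22150159706999
[0.61896754 0.05143874 0.26206265] [[-0.871  0.492 -0.001]
 [ 0.492  0.871  0.001]
 [ 0.001  0.    -1.   ]] 1.85 0.05997698379575343
```

View pics/w1.png

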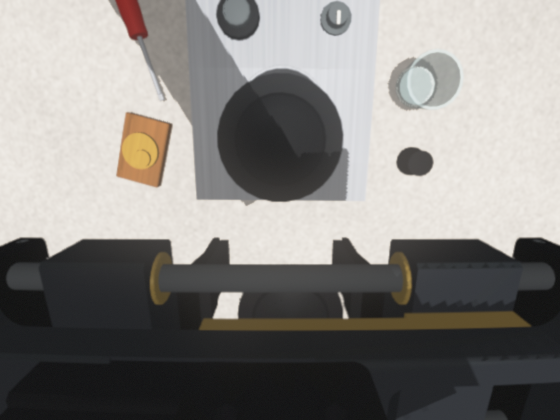

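Wrist view: cover circle centred at (281,135), radius about 62; deck back edge at row 200, from column 197 to 367; button cap at (237,10). The yaw alignment looks right.

```bash
python3 - <<'E'
from h import *
import pickle
c=pickle.load(open("w1.pkl","rb"))
g=cv2.cvtColor(c["image"],cv2.COLOR_RGB2GRAY)
m=cv2.morphologyEx((g<75).astype(np.uint8),cv2.MORPH_OPEN,np.ones((3,3)));m[203:]=0
n,l,st,ce=cv2.connectedComponentsWithStats(m);k=l[135,281];print(st[k])
q=max(cv2.findContours((l==k).astype(np.uint8),0,1)[0],key=len)[:,0,:]
q=cv2.convexHull(q.astype(np.int32))[:,0,:]
P=np.array([plane(c,a,b,.111)[:2] for a,b in q]).astype(np.float32)
print(cv2.minEnclosingCircle(P),cv2.fitEllipse(P))
L=[plane(c,*k,.08)[:2] for k in [(191,60),(197,199),(367,200),(377,60)]]
print(np.round(L,4)); 
for a,b in((0,1),(3,2),(1,2)): d=L[b]-L[a];print(np.degrees(np.arctan2(d[1],d[0])),np.linalg.norm(d))
mid=(L[1]+L[2])/2; x=np.array([.871,-.492]); print("tank",mid-.095*x, "cover by hand",plane(c,281,135,.111))
for row in (60,100,150,198,): print(row,g[row,180:210],g[row,355:390])
print(g[190:210,230])
for z in(.095,.1,.105):print("btn",plane(c,237,10,z))
E
```

```text
[  218    74   123   127 12062]
((0.5660520792007446, 0.08131668716669083), 0.06416314840316772) ((0.5661989450454712, 0.08017461746931076), (0.12422438710927963, 0.12851162254810333), 102.7633285522461)
[[ 0.4466  0.0401]
 [ 0.5774 -0.038 ]
 [ 0.678   0.1371]
 [ 0.5445  0.2131]]
-30.81991004040443 0.15230586493483012
-29.668321395025625 0.1535621978692024
60.130987895557965 0.20193948778276466
tank [0.5449496  0.09631863] cover by hand [0.56220477 0.08511739 0.111     ]
60 [140 140 140 139 139 139 140 139 134 131 129 130 131 130 130 130 131 131
 132 132 133 133 132 129 129 129 129 130 131 131] [217 219 221 222 220 219 219 221 221 221 221 219 217 218 217 216 217 218
 219 220 221 225 227 229 230 230 230 229 229 229 228 228 229 231 232]
100 [139 138 138 138 139 140 140 138 138 138 136 133 131 131 132 132 132 132
 132 133 135 136 136 135 133 132 130 130 130 131] [223 223 220 219 219 220 221 221 221 219 218 219 218 217 218 218 219 221
 226 229 229 228 228 228 227 226 225 226 227 228 229 228 228 228 228]
150 [226 227 226 225 224 225 225 227 226 227 226 224 217 185 147 132 131 132
 132 131 130 131 133 136 136 135 133 132 130 129] [219 220 220 221 222 222 221 221 220 220 220 219 220 222 225 227 227 227
 227 229 230 231 232 232 232 232 232 232 232 231 231 231 231 231 229]
198 [228 228 229 228 227 227 227 227 226 224 222 221 222 222 223 217 186 150
 138 138 140 139 138 137 138 140 140 139 137 136] [220 221 220 219 218 218 219 219 219 222 225 229 230 230 231 231 231 231
 231 230 231 231 231 232 233 233 233 232 231 230 231 231 231 230 229]
[128 129 129 130 129 129 129 129 132 160 211 224 225 225 224 223 223 223
 224 225]
btn [0.43553193 0.10684576 0.095     ]
btn [0.43740464 0.10653061 0.1       ]
btn [0.43927734 0.10621547 0.105     ]
```

```bash
python3 -m crank '[[[-20,2,0,0.6,0.38],[-20,2,50,0.6,0.38],[-20,2,100,0.6,0.38],[-20,2,140,0.6,0.38],[-20,2,169,0.6,0.38],[-20,2,169,0.6,0.38]]]'
python3 - <<'E'
from h import *
s=r.read_state(); p=s["ee_pos"]; print(p,s["ft_force"])
x=np.array([.866,-.5]);d=p[:2]-[.5465,.0955];print("xc,yc",d@x,d@[.5,.866])
E
```

```text
time: 2.45
ee_pos: [0.6345, 0.044, 0.0894]
eef_rot: [0.259, 0.966, -0.001, -0.004]
ft_force: [-0.3, 0.1, 1.3]
width: 0.0597
grip_force: 0.0
[0.63452942 0.04400577 0.08935829] [-0.33509187  0.11459486  1.27889481]
xc,yc 0.10198059572457423 -0.0005792891838973481
```

```bash
python3 -m crank '[[[5,0,-3,0,0.38],[9,0,-3,0,0.38],[12,0,-3,0,0.38],[15,0,-3,0,0.38],[18,0,-3,0,0.38],[21,0,-3,0,0.38],[24,0,-3,0,0.38],[27,0,-3,0,0.38],[29,0,-3,0,0.38],[31,0,-3,0,0.38],[31,0,-3,0,0.38]]]'
python3 - <<'E'
from h import *
s=r.read_state(); p=s["ee_pos"]; print(p,s["ft_force"])
x=np.array([.866,-.5]);d=p[:2]-[.5465,.0955];print("xc,yc",d@x,d@[.5,.866])
a=[]
for n in("side","scene"):
    c=r.camera(n); u,v=proj(c,[.5465,.0955,.105]).astype(int); a.append(cv2.resize(c["image"][v-50:v+50,u-65:u+65,::-1],None,fx=3,fy=3,interpolation=2))
cv2.imwrite("pics/p1.png",np.hstack(a))
E
```

```text
time: 3.55
ee_pos: [0.6106, 0.0581, 0.0963]
eef_rot: [0.26, 0.966, 0.0, -0.0]
ft_force: [-0.1, 0.8, -0.0]
width: 0.06
grip_force: 0.0
[0.61062211 0.05806985 0.09634889] [-0.14189039  0.80204781 -0.02093274]
xc,yc 0.07424482137771345 -0.00035345758875127175
```

View pics/p1.png

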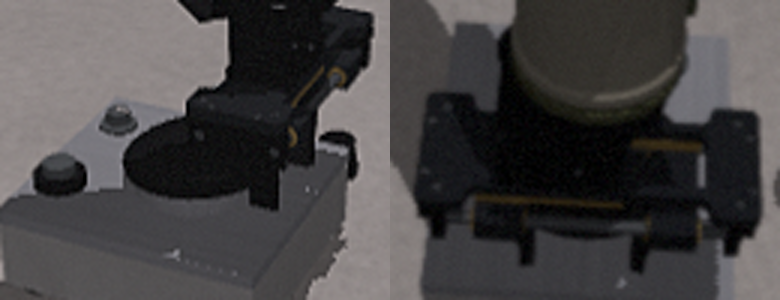

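The side crop (left) shows the fingers at the cover's back edge. I'll keep pushing in small steps.

```bash
python3 -m crank '[[[2,0,0,0,0.38],[4,0,0,0,0.38],[5,0,0,0,0.38],[5,0,0,0,0.38]]]'; python3 -m crank '[[[1,0,0,0,0.38],[2,0,0,0,0.38],[2,0,0,0,0.38]]]'
python3 - <<'E'
from h import *
s=r.read_state(); p=s["ee_pos"]
x=np.array([.866,-.5]);d=p[:2]-[.5465,.0955];print("xc,yc",d@x,d@[.5,.866])
c=r.camera("side"); u,v=proj(c,[.5465,.0955,.105]).astype(int); cv2.imwrite("pics/p2.png",cv2.resize(c["image"][v-50:v+50,u-65:u+65,::-1],None,fx=5,fy=5,interpolation=2))
E
```

```text
time: 4.05
ee_pos: [0.6065, 0.0603, 0.0964]
eef_rot: [0.26, 0.966, 0.0, -0.0]
ft_force: [0.3, -1.0, 0.5]
width: 0.0598
grip_force: 0.4
time: 4.35
ee_pos: [0.6049, 0.0612, 0.0965]
eef_rot: [0.26, 0.966, -0.0, -0.0]
ft_force: [-0.3, -1.0, -1.6]
width: 0.0604
grip_force: 0.5
xc,yc 0.06772175892170654 -0.0005066222029819601
```

View pics/p2.png

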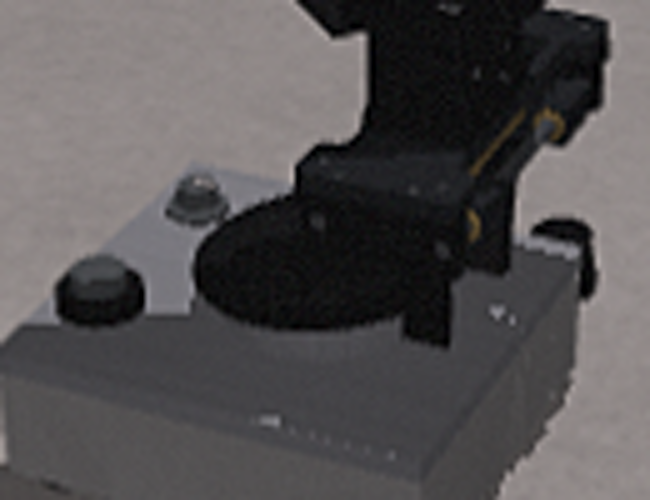

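The view shows the fingers touching the cover's back edge; I can't tell whether it's seated. I'll advance 1 mm at a time and watch for the force to build.

```bash
for i in 1 2 3; do python3 -m crank '[[[1,0,0,0,0.38],[1,0,0,0,0.38],[1,0,0,0,0.38]]]' | egrep 'ee_pos|ft'; done
python3 - <<'E'
from h import *
c=r.camera("wrist"); cv2.imwrite("pics/w2.png",c["image"][:300,:,::-1])
s=r.read_state(); p=s["ee_pos"]
x=np.array([.866,-.5]);d=p[:2]-[.5465,.0955];print("xc,yc",d@x,d@[.5,.866])
E
```

```text
ee_pos: [0.6041, 0.0617, 0.0965]
ft_force: [-0.2, -1.3, -1.2]
ee_pos: [0.6033, 0.0622, 0.0966]
ft_force: [0.8, -1.0, -0.2]
ee_pos: [0.6026, 0.0625, 0.0966]
ft_force: [0.7, -2.2, 0.5]
xc,yc 0.06505244607750617 -0.0006009190521982402
```

```bash
for i in 1 2 3; do python3 -m crank '[[[1,0,0,0,0.38],[1,0,0,0,0.38],[1,0,0,0,0.38]]]' | egrep 'ee_pos|ft'; done
```

```text
ee_pos: [0.6018, 0.0626, 0.0966]
ft_force: [2.9, -4.8, -0.3]
ee_pos: [0.6014, 0.0626, 0.0968]
ft_force: [4.5, -5.7, -1.2]
ee_pos: [0.6011, 0.0626, 0.0971]
ft_force: [6.4, -7.1, -0.7]
```

View pics/w2.png

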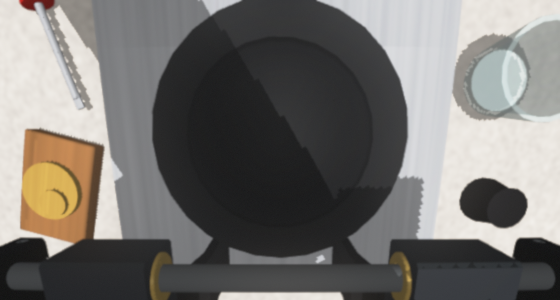

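The picture shows the cover nested in the fork, centred at about (281,130). The force has risen to about 9 N with no further travel, so it looks caught in the mouth. Now I'll back off and check.

```bash
python3 -m crank '[[[-4,0,0,0,0.38],[-15,0,0,0,0.38],[-30,0,0,0,0.38],[-30,0,-50,0,0.38],[-30,0,-100,0,0.38],[-30,0,-150,0,0.38],[-30,0,-165,0,0.38],[-30,0,-165,0,0.38],[-30,0,-165,0,0.38]]]'
python3 - <<'E'
from h import *
import pickle
c=r.camera("wrist");pickle.dump(c,open("w3.pkl","wb"))
g=cv2.cvtColor(c["image"],cv2.COLOR_RGB2GRAY)
m=cv2.morphologyEx((g<75).astype(np.uint8),cv2.MORPH_OPEN,np.ones((3,3)));m[203:]=0
n,l,st,ce=cv2.connectedComponentsWithStats(m);u,v=proj(c,[.5465,.0955,.105]).astype(int);k=l[v,u];print(st[k])
q=max(cv2.findContours((l==k).astype(np.uint8),0,1)[0],key=len)[:,0,:]
q=cv2.convexHull(q.astype(np.int32))[:,0,:]
P=np.array([plane(c,a,b,.105)[:2] for a,b in q]).astype(np.float32)
print(cv2.minEnclosingCircle(P),cv2.fitEllipse(P))
D=r.camera("side");pickle.dump(D,open("side3.pkl","wb"))
u,v=proj(D,[.5465,.0955,.105]).astype(int)
a=cv2.resize(D["image"][v-50:v+50,u-65:u+65,::-1],(520,400),interpolation=2)
cv2.imwrite("pics/p3.png",a)
cv2.imwrite("pics/w3.png",c["image"][:260,:,::-1])
E
```

```text
time: 7.15
ee_pos: [0.6256, 0.0495, 0.2604]
eef_rot: [0.26, 0.966, -0.0, -0.001]
ft_force: [-0.4, 0.1, -0.9]
width: 0.0599
grip_force: 0.0
[  217    40   124   131 12740]
((0.5446861982345581, 0.0957830473780632), 0.0639142096042633) ((0.5444530248641968, 0.09582646936178207), (0.1261853724718094, 0.1271803081035614), 67.43228149414062)
```

View pics/p3.png

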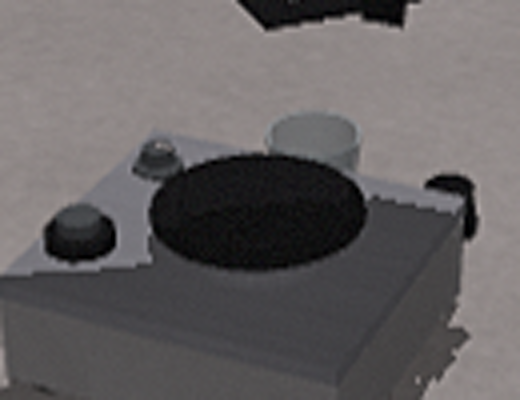

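View pics/w3.png

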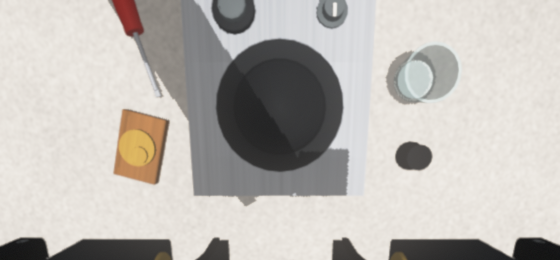

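Both views show the cover centred on the tank: fitted centre (0.5445,0.0958) against a tank estimate of (0.545,0.096), round and apparently lowered. The button cap is at wrist (233,8). To settle the height, I'll touch the dome's centre with closed fingers: seated reads 0.114, not seated 0.120.

```bash
python3 -m crank '[[[50,0,0,0,-1],[93,0,0,0,-1],[93,0,50,0,-1],[93,0,100,0,-1],[93,0,130,0,-1],[93,0,137,0,-1],[93,0,137,0,-1]]]' 20 | egrep 'ee_pos|ft|width'; for i in 1 2 3 4; do python3 -m crank '[[[0,0,2,0,-1],[0,0,2,0,-1],[0,0,2,0,-1]]]' | egrep 'ee_pos|ft'; done
```

```text
ee_pos: [0.5446, 0.0956, 0.1235]
ft_force: [-0.1, -0.3, 0.6]
width: 0.0118
ee_pos: [0.5461, 0.096, 0.1238]
ft_force: [-0.1, 1.1, -0.1]
ee_pos: [0.5453, 0.0958, 0.1206]
ft_force: [-1.1, -0.5, 0.6]
ee_pos: [0.5453, 0.0958, 0.1184]
ft_force: [0.4, -1.0, 0.4]
ee_pos: [0.5453, 0.0958, 0.1164]
ft_force: [0.6, 0.5, -0.2]
```

```bash
for i in 1 2 3 4; do python3 -m crank '[[[0,0,1,0,-1],[0,0,1,0,-1],[0,0,1,0,-1]]]' | egrep 'ee_pos|ft'; done
```

```text
ee_pos: [0.5454, 0.0958, 0.1155]
ft_force: [0.2, 0.1, -0.4]
ee_pos: [0.5453, 0.0958, 0.1145]
ft_force: [0.9, -0.7, -0.4]
ee_pos: [0.5454, 0.0958, 0.1143]
ft_force: [-3.8, -0.9, 9.0]
ee_pos: [0.5454, 0.0958, 0.1142]
ft_force: [-8.7, -2.2, 18.3]
```

Contact came at z = 0.1143 with firm resistance, so the cover is seated. Next, the button.

```bash
python3 -m crank '[[[0,0,-45,0,-1],[0,0,-45,0,-1],[45,-20,-45,0,-1],[90,-40,-45,0,-1],[99,-45,-45,0,-1],[99,-45,-45,0,-1],[99,-45,-45,0,-1]]]' | egrep 'ee_pos|ft|width'
python3 - <<'E'
from h import *
import pickle
c=r.camera("wrist");D=r.camera("side");W=pickle.load(open("w3.pkl","rb"))
u,v=proj(D,[.437,.1065,.1]).astype(int);print(u,v,proj(c,[.437,.1065,.1]))
a=cv2.resize(D["image"][v-40:v+40,u-40:u+40,::-1],(400,400),interpolation=2)
b=cv2.resize(c["image"][:,:,::-1],(533,400))[:,60:460]
cv2.imwrite("pics/b1.png",np.hstack([a,b]))
print(plane(W,233,8,.1),plane(W,233,8,.095))
E
```

```text
ee_pos: [0.4382, 0.1066, 0.158]
ft_force: [-0.2, -0.6, 0.0]
width: 0.0001
225 185 [277.54422271 223.26956372]
[0.44131788 0.10480628 0.1       ] [0.43939261 0.10510349 0.095     ]
```

View pics/b1.png

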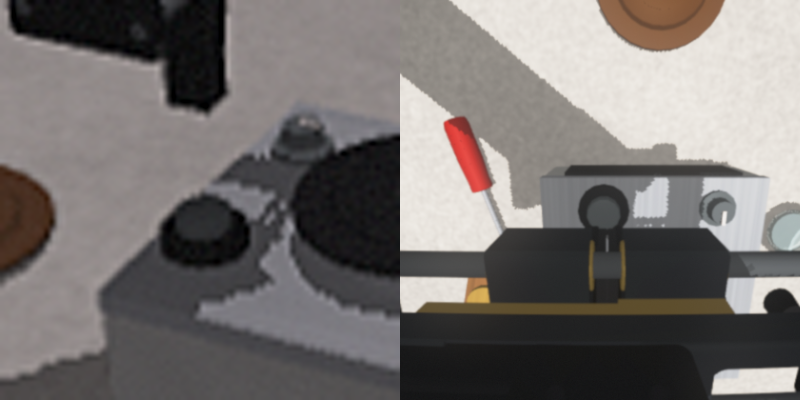

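Left (side): cap at crop (203,216), i.e. image (225.6,188). Right (wrist): cap at crop (603,208), i.e. about (276,218). I'll triangulate from these.

```bash
python3 - <<'E'
from h import *
import pickle
from scipy.optimize import least_squares
c=r.camera("wrist");D=r.camera("side");W=pickle.load(open("w3.pkl","rb"));W1=pickle.load(open("w1.pkl","rb"));S=pickle.load(open("scene0.pkl","rb"))
o=[(c,276,218),(D,225.6,187.8),(W1,237,10),(S,268.5,162.5)]
f=lambda P:np.concatenate([proj(k,P)-[u,v] for k,u,v in o])
z=least_squares(f,[.437,.107,.1],loss="soft_l1");print(z.x,f(z.x).round(1))
s=r.read_state();p=s["ee_pos"];print(rot(s["eef_rot"]).T@(z.x-p)*1e3)
E
```

```text
[0.43468609 0.10660453 0.09381405] [ 0.5  0.2 -0.8  0.3 -0.5 -0.2  0.   0.5]
[ 3.08509712 -1.33424973 63.6344833 ]
```

```bash
python3 -m crank '[[[3,-1,0,0,-1],[3,-1,30,0,-1],[3,-1,54,0,-1],[3,-1,58,0,-1],[3,-1,58,0,-1]]]' | egrep 'ee_pos|ft'; for i in 1 2 3 4 5; do python3 -m crank '[[[0,0,1,0,-1],[0,0,2,0,-1],[0,0,2,0,-1]]]' | egrep 'ee_pos|ft'; done
```

```text
ee_pos: [0.4336, 0.1069, 0.0995]
ft_force: [-1.7, -1.0, 3.1]
ee_pos: [0.4346, 0.1073, 0.0983]
ft_force: [-0.1, -0.3, 3.8]
ee_pos: [0.4346, 0.1074, 0.0963]
ft_force: [-2.4, -0.9, 10.7]
ee_pos: [0.4348, 0.1074, 0.0959]
ft_force: [-11.4, -4.7, 34.1]
ee_pos: [0.4349, 0.1075, 0.0955]
ft_force: [-21.2, -8.4, 57.4]
ee_pos: [0.4351, 0.1075, 0.095]
ft_force: [-30.6, -10.1, 82.1]
```

Hard stop at 0.096. Backing off in steps to see the spring travel.

```bash
python3 -m crank '[[[0,0,-6,0,-1],[0,0,-8,0,-1],[0,0,-8,0,-1]]]' | egrep 'ee_pos|ft';  for i in 1 2 3 4 ; do python3 -m crank '[[[0,0,-1.5,0,-1],[0,0,-1.5,0,-1],[0,0,-1.5,0,-1]]]' | egrep 'ee_pos|ft'; done
```

```text
ee_pos: [0.4347, 0.1074, 0.0981]
ft_force: [2.2, -0.1, 3.2]
ee_pos: [0.4342, 0.1073, 0.099]
ft_force: [2.6, -0.1, 3.5]
ee_pos: [0.4339, 0.1072, 0.1004]
ft_force: [1.0, 0.2, 2.8]
ee_pos: [0.4337, 0.1071, 0.1019]
ft_force: [0.1, 0.6, 1.4]
ee_pos: [0.4338, 0.107, 0.1034]
ft_force: [0.2, 0.6, -0.3]
```

The spring contact runs from about 0.102 down to the stop at 0.096, which is the full 6 mm. I'll retreat and do a final check.

```bash
python3 -m crank '[[[0,0,-50,0,-1],[0,0,-100,0,-1],[0,0,-150,0,-1],[0,0,-150,0,-1],[0,0,-150,0,-1],[0,0,-150,0,-1]]]' | egrep 'time|ee_pos|ft'
python3 - <<'E'
from h import *
import pickle
D=r.camera("side");A=pickle.load(open("side3.pkl","rb"))
d=cv2.absdiff(D["image"],A["image"]).max(2)
def box(c,pts,z): pass
for n,(x,y,w,h) in dict(cover=(248,170,62,42),button=(214,182,24,20),block=(225,250,55,38),driver=(160,236,75,22),jar=(272,160,26,16),loupe=(310,174,20,22)).items():
    print(n,(d[y:y+h,x:x+w]>40).mean().round(3))
cv2.imwrite("pics/end.png",np.hstack([D["image"][140:300,150:340,::-1],A["image"][140:300,150:340,::-1]]).repeat(2,0).repeat(2,1))
E
```

```text
time: 15.35
ee_pos: [0.4334, 0.1069, 0.2523]
ft_force: [-1.0, 0.4, -0.4]
cover 0.223
button 0.233
block 0.022
driver 0.334
jar 0.0
loupe 0.148
```

View pics/end.png

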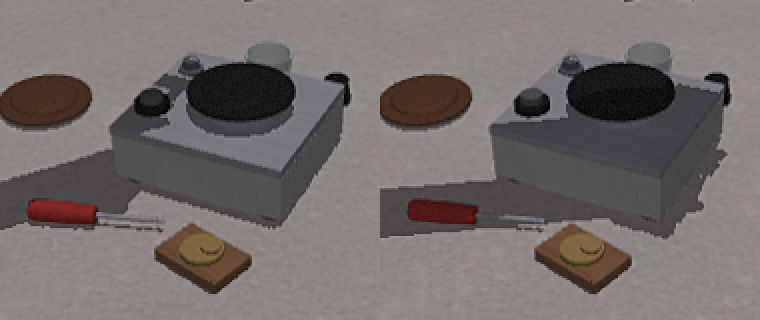

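The only differences are moving shadows. The cover sits level, the button is up again, and the bystanders haven't moved.

```bash
python3 -c "
from bench import r
print(r.close_job())"
```

```text
the job is handed in; nothing more can be done
None
```

I slid the cover home so it sits level on the tank, then pressed the start button its full 6 mm and let it come back up; nothing else on the bench moved, and the job was handed in at about 15 s. The press peaked at roughly 88 N on the wrist (limit 120 N), well beyond the roughly 5 N it needed.

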